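# Push a steel blank out over the end of the fixture block

### The arm

A 6-joint arm with a two-finger parallel gripper is mounted at the origin on the work surface. World frame = base frame: x ahead of the robot, y to its left, z up, the work surface at z = 0. Lengths are in m, angles in rad, forces in N, time in s.
With the tool pointing down it reaches from about 0.375 to 0.9 m from the base axis. Payload 3.1 kg.
Tool frame: the origin (TCP) lies at the very end of the fingers, on their centre line; the grasp point (between the pads) lies 19 mm behind it; z points along the fingers, y is the direction in which the jaws open and shut (so a half turn about z gives the same grasp; the last joint's range is limited). The gripper opens to 85 mm and grips with 20 to 120 N. Pads are 22 mm wide; open, the fingers measure 114 mm over their backs; the gripper's body (76 mm by 85 mm) begins 54 mm behind the grasp point. The pads swing forward as they close: fully open they stand 13 mm farther back than shut.
Start: joints at [0.962, 0.527, 1.433, -0, 1.181, -0.178], TCP at [0.261, 0.568, 0.231] pointing down, gripper open.
Joint ranges: [-3.08, 3.08], [-0.75, 2.2], [0.22, 2.44], [-1.43, 4.57], [0, 2.65], [-2.85, 2.85]. Speed limits (rad/s): [2.79, 2.79, 3.14, 3.14, 3.14, 3.14].

### API

Orientations are given as a unit quaternion [x, y, z, w].
In Python, from station import * gives the robot as it stands.
- The arm moves only by the tool jog_arm, never from a script. Its argument "motion" is a list of rows, each a list of 5 numbers: the shift along the world's x, y, z in cm, then the turn about the world's z in degrees, then the closure in counts, from 0 (fully open) to 255 (shut). In form: [[tx, ty, tz, yaw, jaw], ...]. A call has 1 to 10 rows; each row shifts and turns the pose as measured when the row begins; what a row does not reach is not made up. A row lasts 1/12 s, in which the tool goes at most 41.7 mm and 7.16 degrees, less where a joint would pass 70% of its speed; a pose out of reach is approached as far as the arm can. A call with a gripper value outside its range is refused whole. The fingers move at their own pace and stop on an object; "squeeze" is the grip in N (left out, the last holds). Time passes only in rows, so rows that do not move let the fingers close. It gives the time, the measured TCP pose, the force and the opening at its end, in the units of the state.
- sense(): the state, without advancing time (a new reading comes with each control period).
- snapshot(name): name is "side" or "top" or "wrist"; returns a dict with "img" (384x512x3 uint8, red, green, blue), "depth" (384x512 float32, m along the optical axis (not along the pixel's ray), 0 where there is no reading), "intrinsics" (3x3 intrinsics, pixels), "eye" and "attitude" of the camera in the world. Camera axes: x right, y down, z forward; pixel columns grow to the right and rows downward; lengths in m; the calibration is good to about 2 mm. A picture is of the moment at which its call begins.
- sign_off(): hands the job in, once; it reports no verdict.
The state is a dict: "t": time; "q": joint angles; "qd": joint speeds; "tau": joint torques, N m; "tcp_pos": TCP position; "tool_rot": TCP orientation; "force": force on the tool from outside, world axes, zero at the start; "ft_torque": the same for the moment, N m; "finger_gap": opening from 0.0 (shut) to 1.0 (fully open).
Only numpy, scipy, OpenCV 4.12 (cv2) and the standard library are available. Lean on these libraries where they do the work, as an engineer would, in place of code of your own. Each camera call takes 0.05 s, during which the arm holds its last target.

### The job

Get the dark steel blank ready for welding: push it on the fixture block until its long side lies flush against the blue fence and it sticks out over the end of the block that faces the red-handled clamp, with the white line nearest that end right above the block's edge (about 30 mm overhang). Push it with the fingers only, never lifting or tipping it, and leave the pliers, the brush, the can and the nut where they are.

Things in the scene. Friction and masses are not known exactly. Their poses are not given: they have to be found in the camera images.
- block: fixed fixture block, grey with a steel and brass striped flat top, 180 (its x) x 340 (its y) x 60 mm high; origin at the centre of its underside, top at z = 60 mm, ends at y = +170 and -170 mm. Along its far (+x) long side stands a blue fence 12 mm high above the top and 15 mm thick; the fence face that looks to -x lies at x = +65 mm. Stands turned by up to 0.3 rad
- blank: loose flat dark steel blank lying on the block, 80 (its x) x 150 (its y) x 6 mm thick, 0.4 to 0.7 kg; origin at the centre of its underside. A white line 4 mm wide runs across its top 30 mm from each short end (y = +45 and -45 mm). Starts near the middle of the block, 5 to 60 mm off the fence and turned by up to 0.2 rad
- clamp: fixed toggle clamp with an upright red handle, 100 x 50 mm, 150 mm high, standing on the table about 100 mm beyond one end of the block (either end: it and the yellow tray trade places); origin at the centre of its base. It marks the end over which the blank must stick out
- tray: fixed yellow scrap tray, 110 x 90 x 45 mm high, on the table about 100 mm beyond the other end of the block; origin at the centre of its underside
- pliers: loose pliers with red handles lying on the table between the robot and the block, about 175 mm long along its x, 60 mm wide, 16 mm high; origin at the pivot, at table height; to be left alone
- brush: loose hand brush lying on the table between the robot and the block, about 200 mm long along its x and 50 mm wide; origin at table height near its middle; to be left alone
- can: loose green can, 60 mm in diameter, 130 mm high, on the table beyond the fence; origin at the centre of its underside; to be left alone
- nut: loose round brass nut, 32 mm in diameter, 16 mm high, on top of the block near a corner on the side away from the fence; origin at the centre of its underside; to be left alone
Not all that is in view belongs to the job. Several things have the shape of the blank; the one meant has the colours described above.

How it is judged:
By the outcome, as a careful person would: the job done as asked, in the order asked, and still so for the second after the job is handed in, with the robot touching nothing.
It also fails if it takes over 64 s, if anything falls off the work surface, if the arm or the gripper's body presses on something with over 40 N, if the wrist force passes 120 N, or if a joint passes its speed limit or range.

## Working session

There is one attempt and no reset: what is moved stays moved. The work goes in short steps, Python scripts to look and compute and a tool call to move; the robot and the scene stay as the last step left them, time stands still between calls to the robot, and variables do not carry over. Pictures are saved under pics/ and viewed, and the job is handed in when it is done.

Besides the shell and the picture viewer there is one more tool, called after "Call:" by a JSON object that holds its "name" and its "arguments". jog_arm: Moves the arm, as the interface text tells. Its arguments: {"type":"object","properties":{"motion":{"type":"array","items":{"type":"array","items":{"type":"number"}}},"squeeze":{"type":"number"}},"required":["motion"]}

```bash
mkdir -p pics; ls; cat > h.py <<'E'
from station import *
import numpy as np, cv2
def snap(n,f):
    s=snapshot(n); np.savez('pics/'+f+'.npz',**{k:np.array(v) for k,v in s.items()}); cv2.imwrite('pics/'+f+'.png',cv2.cvtColor(s['img'],cv2.COLOR_RGB2BGR)); return s
E
python3 - <<'E'
from h import *
s=sense(); print(s)
for n in ['top','side','wrist']:
    a=snap(n,n+'0'); print(n,a['eye'],a['attitude'],a['intrinsics'])
E
```

```text
pics
{'t': 0.0, 'q': array([ 9.61503945e-01,  5.28480486e-01,  1.43395029e+00, -4.19274331e-05,
        1.18137754e+00, -1.78480939e-01]), 'qd': array([ 0.00163693, -0.00024651,  0.00011037, -0.00121164, -0.00153307,
       -0.00171884]), 'tau': array([-2.75239599e-04, -4.42347622e+01, -1.78022039e+01, -1.94510535e-04,
        8.46285751e-03, -1.19452420e-05]), 'tcp_pos': array([0.26054882, 0.56728914, 0.23030956]), 'tool_rot': array([ 2.13735863e-01,  9.76890860e-01, -1.03043708e-03, -4.07262528e-04]), 'force': array([-0.28561797, -0.1797071 , -0.08578399]), 'ft_torque': array([-0.04944773,  0.04609132, -0.02974469]), 'finger_gap': 1.0002487500904473}
top [0.36616908 0.03807622 0.88045705] [-0.70059273  0.70824831 -0.06269301  0.06019755] [[361.62563588   0.         252.59473308]
 [  0.         361.62563588 191.51841501]
 [  0.           0.           1.        ]]
side [ 0.19602156 -0.62421265  0.7145764 ] [ 0.89001281 -0.19329141  0.09627268 -0.40155596] [[377.75475815   0.         257.81698383]
 [  0.         377.75475815 187.09829542]
 [  0.           0.           1.        ]]
wrist [0.19178842 0.60068644 0.37348241] [0.83221462 0.5336082  0.0805544  0.12724818] [[344.40886848   0.         255.29728491]
 [  0.         344.40886848 189.96132406]
 [  0.           0.           1.        ]]
```

View pics/top0.png

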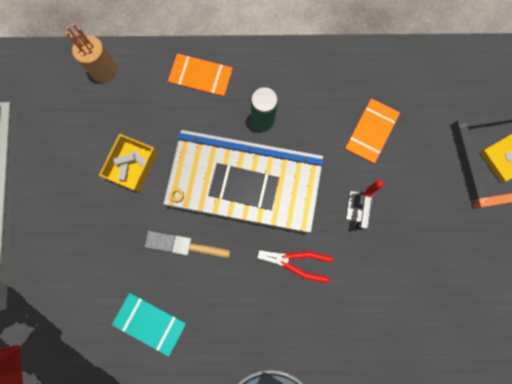

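View pics/side0.png

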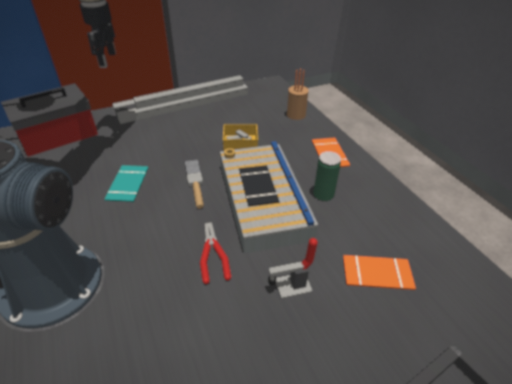

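The blank-shaped things in the top view are: dark on the block (244,186), orange (200,75), orange (373,130) and teal (149,324). Only the one on the block is dark steel with white lines. The clamp with the red handle is at (362,205), so the target is the right end (-y). I'll confirm this in a crop.

```bash
python3 - <<'E'
import cv2
i=cv2.imread('pics/top0.png')[120:240,155:335]
cv2.imwrite('pics/c0.png',cv2.resize(i,None,fx=4.4,fy=4.4,interpolation=cv2.INTER_CUBIC))
E
```

```text
(no output)
```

View pics/c0.png

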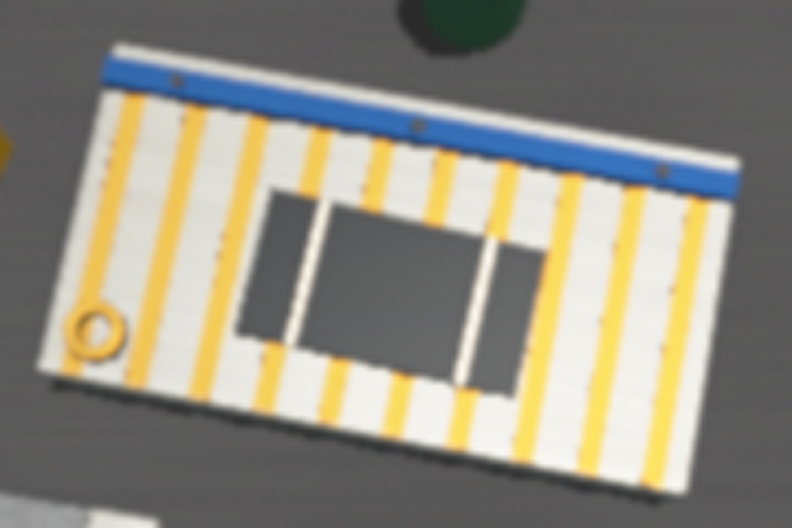

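The crop confirms it: the dark blank has white lines at crop x of about 305 and 475. The nut is at (95,332) near the left corner, so it is away from the target end. Next I fit the poses.

```bash
cat >> h.py <<'E'
from scipy.spatial.transform import Rotation as R
def world(s,uv,z):
    uv=np.atleast_2d(np.array(uv,float)); K=s['intrinsics']
    d=np.c_[(uv[:,0]-K[0,2])/K[0,0],(uv[:,1]-K[1,2])/K[1,1],np.ones(len(uv))]@R.from_quat(s['attitude']).as_matrix().T
    return s['eye']+d*((z-s['eye'][2])/d[:,2])[:,None]
def uncrop(p,f,ox,oy): return (np.array(p,float)+.5)/f-.5+[ox,oy]
def fit(local,w):
    l=np.array(local,float);w=w[:,:2];lc=l.mean(0);wc=w.mean(0)
    U,S,V=np.linalg.svd((l-lc).T@(w-wc)); D=np.diag([1,np.sign(np.linalg.det(V.T@U.T))]);M=V.T@D@U.T
    t=wc-M@lc; r=w-(l@M.T+t); return t,np.arctan2(M[1,0],M[0,0]),np.abs(r).max()
E
python3 - <<'E'
from h import *
s=dict(np.load('pics/top0.npz'))
B=fit([[-.09,.17],[-.09,-.17],[.09,-.17],[.09,.17]],world(s,uncrop([(40,372),(688,493),(740,160),(115,45)],4.4,155,120),.06))
P=world(s,uncrop([(236,335),(515,398),(548,250),(272,190)],4.4,155,120),.066)
b=fit([[-.04,.075],[-.04,-.075],[.04,-.075],[.04,.075]],P)
print(B,b)
c,sn=np.cos(B[1]),np.sin(B[1]);M=np.array([[c,-sn],[sn,c]])
print('blank in block',(b[0]-B[0])@M, b[1]-B[1]); print((P[:,:2]-B[0])@M*1e3)
nut=world(s,uncrop([(95,332)],4.4,155,120),.076);print('nut',(nut[:,:2]-B[0])@M*1e3)
for n,uv in dict(clamp=(362,208),cl2=(375,187),pl=(265,255),can=(264,98)).items(): print(n,(world(s,[uv],.05)[:,:2]-B[0])@M*1e3)
# depth plane
K=s['intrinsics'];z=s['depth'][190,245];print('z',world(s,[(245,190)],0),z,s['eye'])
v,u=190,245;d=np.array([(u-K[0,2])/K[0,0],(v-K[1,2])/K[1,1],1])*z;print(s['eye']+R.from_quat(s['attitude']).as_matrix()@d)
E
```

```text
(array([0.53852935, 0.0533778 ]), np.float64(-0.196681513104441), np.float64(0.0008207516054427599)) (array([0.52214421, 0.0543978 ]), np.float64(-0.2327720574246609), np.float64(0.0010073385571051502))
blank in block [-0.01626857 -0.00220158] -0.03609054432021988
[[-53.27602229  73.28353019]
 [-58.89427158 -74.67143861]
 [ 21.07962148 -77.96596005]
 [ 26.01640167  70.54755748]]
nut [[-66.48801062 143.05350253]]
clamp [[ -13.38445122 -279.89728434]]
cl2 [[  41.34398315 -303.22231813]]
pl [[-160.26573104  -78.33080288]]
can [[210.97762743  -8.42743963]]
z [[0.52494026 0.0528365  0.        ]] 0.82692975 [0.36616908 0.03807622 0.88045705]
[0.51293449 0.05172038 0.06657731]
```

Call:
{"name": "jog_arm", "arguments": {"motion": [[1.25, -3.34, 0, 1.35, 255], [1.25, -3.34, 0, 1.35, 255], [1.25, -3.34, 0, 1.35, 255], [1.25, -3.34, 0, 1.35, 255], [1.25, -3.34, 0, 1.35, 255], [1.25, -3.34, 0, 1.35, 255], [1.25, -3.34, 0, 1.35, 255], [1.25, -3.34, 0, 1.35, 255], [1.25, -3.34, 0, 1.35, 255], [1.25, -3.34, 0, 1.35, 255]], "squeeze": 30}}

```text
t: 0.98
tcp_pos: [0.3842, 0.226, 0.228]
tool_rot: [0.084, 0.996, 0.001, -0.001]
force: [0.6, 1.1, 0.3]
finger_gap: 0.001
```

Call:
{"name": "jog_arm", "arguments": {"motion": [[1.1, -2.7, 0, -0.3, 255], [1.1, -2.7, 0, -0.3, 255], [1.1, -2.7, 0, -0.3, 255], [1.1, -2.7, 0, -0.3, 255], [1.1, -2.7, 0, -0.3, 255], [0.8, -2.0, 0, -0.3, 255], [0, 0, -2, 0, 255], [0, 0, -2, 0, 255], [0, 0, -2, 0, 255], [0, 0, 0, 0, 255]]}}

```text
t: 1.82
tcp_pos: [0.4541, 0.0535, 0.1677]
tool_rot: [0.107, 0.994, -0.0, 0.003]
force: [-1.0, 0.3, -0.4]
finger_gap: -0.002
```

Call:
{"name": "jog_arm", "arguments": {"motion": [[-0.3, 0.6, -2, 0.5, 255], [-0.3, 0.6, -2, 0.5, 255], [0, 0, -2, 0, 255], [0, 0, -2, 0, 255], [0, 0, -1, 0, 255], [0, 0, 0, 0, 255], [0, 0, 0, 0, 255]]}}

```text
t: 2.4
tcp_pos: [0.4514, 0.0662, 0.0781]
tool_rot: [0.097, 0.995, -0.0, 0.006]
force: [-0.4, 0.6, 1.0]
finger_gap: 0.005
```

```bash
cat >> h.py <<'E'
B0=np.array([.5385,.0534]);BT=-.1967
MB=np.array([[np.cos(BT),-np.sin(BT)],[np.sin(BT),np.cos(BT)]])
def blk(p): return (np.array(p)[:2]-B0)@MB
def wd(p): return np.array(p)@MB.T
E
python3 - <<'E'
from h import *
s=sense();print(s['tcp_pos'],s['force'],blk(s['tcp_pos']),R.from_quat(s['tool_rot']).as_matrix()[:,1:])
snap('wrist','w1')
E
```

```text
[0.45139884 0.06623397 0.07807998] [-0.43815179  0.5801736   1.00151635] [-0.08792977 -0.00443605] [[ 1.93552614e-01  1.27740462e-02]
 [ 9.81089800e-01 -2.07571139e-03]
 [ 4.36027269e-04 -9.99916254e-01]]
```

View pics/w1.png

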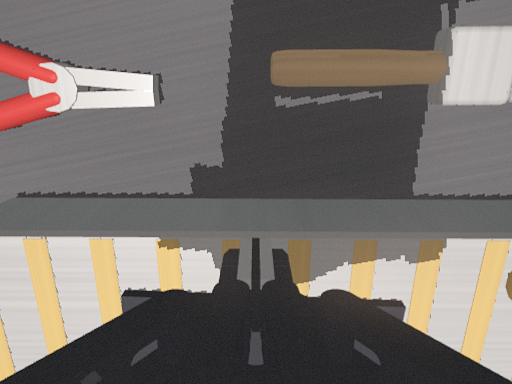

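Call:
{"name": "jog_arm", "arguments": {"motion": [[0.5, -0.1, -0.5, 0, 255], [0, 0, -0.5, 0, 255], [0, 0, -0.3, 0, 255], [0, 0, -0.2, 0, 255], [0, 0, 0, 0, 255]]}}

```text
t: 2.87
tcp_pos: [0.4604, 0.0649, 0.0656]
tool_rot: [0.097, 0.995, -0.0, 0.011]
force: [-0.5, -0.7, 0.6]
finger_gap: 0.003
```

Call:
{"name": "jog_arm", "arguments": {"motion": [[0, 0, -0.2, 0, 255], [0, 0, -0.15, 0, 255], [0, 0, 0, 0, 255], [0, 0, 0, 0, 255]]}}

```text
t: 3.2
tcp_pos: [0.4603, 0.0649, 0.0619]
tool_rot: [0.097, 0.995, -0.0, 0.011]
force: [-0.6, -0.2, -0.0]
finger_gap: 0.001
```

Call:
{"name": "jog_arm", "arguments": {"motion": [[0.49, -0.1, 0, 0, 255], [0.49, -0.1, 0, 0, 255], [0.49, -0.1, 0, 0, 255], [0.49, -0.1, 0, 0, 255], [0.49, -0.1, 0, 0, 255], [0.49, -0.1, 0, 0, 255]]}}

```text
t: 3.7
tcp_pos: [0.4853, 0.0594, 0.0614]
tool_rot: [0.097, 0.995, -0.0, 0.004]
force: [-4.4, 1.0, 2.5]
finger_gap: -0.001
```

Call:
{"name": "jog_arm", "arguments": {"motion": [[0.49, -0.1, 0.05, 0, 255], [0.49, -0.1, 0, 0, 255], [0.49, -0.1, 0, 0, 255], [0.49, -0.1, 0, 0, 255], [0, 0, 0, 0, 255]]}}

```text
t: 4.12
tcp_pos: [0.5068, 0.0549, 0.0617]
tool_rot: [0.097, 0.995, -0.0, 0.003]
force: [-1.6, 1.0, -0.2]
finger_gap: 0.004
```

```bash
python3 - <<'E'
from h import *
s=sense();print(s['tcp_pos'],s['force'],blk(s['tcp_pos']))
snap('top','t1');snap('side','s1')
i=cv2.imread('pics/t1.png')[120:240,155:335]
cv2.imwrite('pics/c1.png',cv2.resize(i,None,fx=4.4,fy=4.4,interpolation=cv2.INTER_CUBIC))
i=cv2.imread('pics/s1.png')[130:250,200:350]
cv2.imwrite('pics/d1.png',cv2.resize(i,None,fx=4,fy=4,interpolation=cv2.INTER_CUBIC))
E
```

```text
[0.50684904 0.05490546 0.06166092] [-1.58672474  1.02434364 -0.16193714] [-0.03133485 -0.00470925]
```

View pics/c1.png

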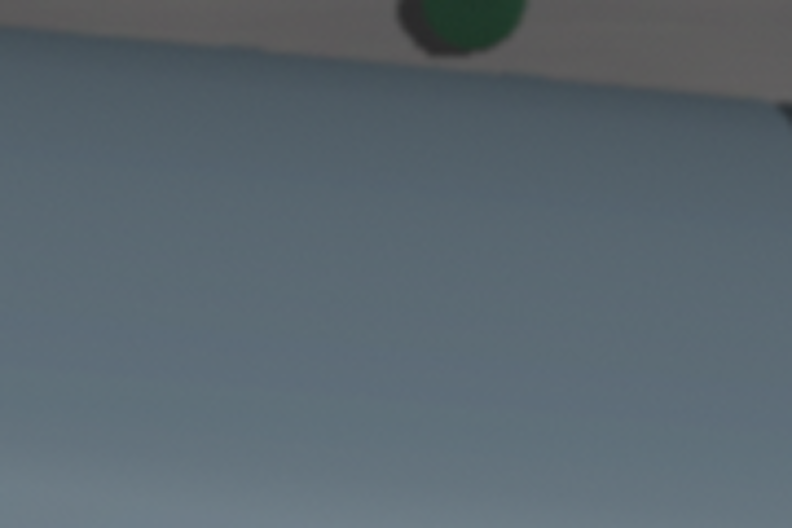

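View pics/d1.png

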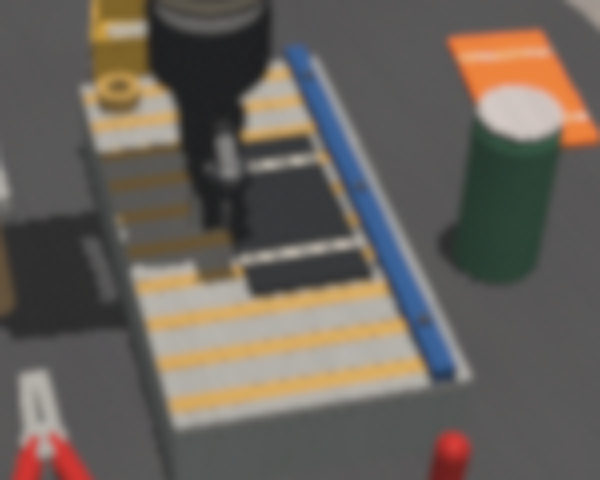

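The top view is hidden by the arm. The side view shows the blank nearly parallel to the fence with a gap of a few mm (crop about (350,225)). I keep pushing gently until the force rises.

Call:
{"name": "jog_arm", "arguments": {"motion": [[0.3, -0.06, 0, 0, 255], [0.3, -0.06, 0, 0, 255], [0, 0, 0, 0, 255]]}}

```text
t: 4.47
tcp_pos: [0.5119, 0.0539, 0.0616]
tool_rot: [0.097, 0.995, -0.0, 0.002]
force: [-1.7, 0.4, 1.6]
finger_gap: -0.001
```

Call:
{"name": "jog_arm", "arguments": {"motion": [[0.25, -0.05, 0, 0, 255], [0.25, -0.05, 0, 0, 255]]}}

```text
t: 4.63
tcp_pos: [0.5131, 0.0537, 0.0614]
tool_rot: [0.097, 0.995, 0.0, -0.002]
force: [-6.8, 1.8, 5.7]
finger_gap: -0.002
```

Call:
{"name": "jog_arm", "arguments": {"motion": [[0.25, -0.05, 0.03, 0, 255], [0, 0, 0, 0, 255]]}}

```text
t: 4.8
tcp_pos: [0.5129, 0.0539, 0.0615]
tool_rot: [0.097, 0.995, 0.0, -0.006]
force: [-1.2, 0.5, -1.0]
finger_gap: -0.001
```

```bash
python3 - <<'E'
from h import *
s=sense();print(s['tcp_pos'],s['force'],blk(s['tcp_pos']))
snap('side','s2')
i=cv2.imread('pics/s2.png')[140:230,240:320]
cv2.imwrite('pics/d2.png',cv2.resize(i,None,fx=6.6,fy=6.6,interpolation=cv2.INTER_CUBIC))
E
```

```text
[0.51292728 0.05387291 0.06148641] [-1.2198686   0.49181821 -0.981107  ] [-0.02517202 -0.00453399]
```

View pics/d2.png

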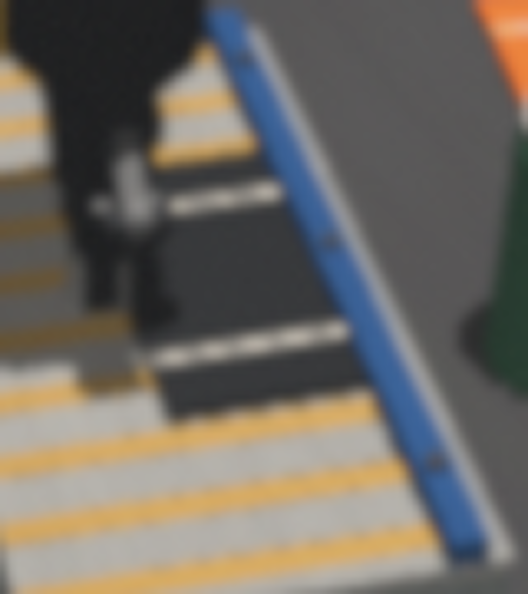

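Flush along the whole side. I back off, lift, and go round to the far short end (+y).

Call:
{"name": "jog_arm", "arguments": {"motion": [[-1.5, 0.3, 0, 0, 255], [0, 0, 2, 0, 255], [0, 0, 2.5, 0, 255], [2.2, 2.3, 0, 0, 255], [2.2, 2.3, 0, 0, 255], [2.2, 2.3, 0, 0, 255], [2.2, 2.3, 0, 0, 255], [0, 0, 0, 0, 255], [0, 0, 0, 0, 255]]}}

```text
t: 5.6
tcp_pos: [0.6051, 0.1514, 0.1123]
tool_rot: [0.099, 0.995, 0.002, 0.013]
force: [-0.4, 0.1, -0.3]
finger_gap: -0.007
```

```bash
python3 - <<'E'
from h import *
s=sense();print(s['tcp_pos'],s['force'],blk(s['tcp_pos'])*1e3,R.from_quat(s['tool_rot']).as_matrix()[:,1:].round(3).tolist())
E
```

```text
[0.60508674 0.15137008 0.11225959] [-0.3915975   0.13226983 -0.28523293] [ 46.15604838 109.09421938] [[0.197, 0.027], [0.98, 0.002], [0.007, -1.0]]
```

Call:
{"name": "jog_arm", "arguments": {"motion": [[-1.0, 0, -1.5, 0, 255], [-0.9, 0, -1.5, 0, 255], [0, 0, -1, 0, 255], [0, 0, 0, 0, 255], [0, 0, 0, 0, 255]]}}

```text
t: 6.02
tcp_pos: [0.59, 0.1496, 0.0724]
tool_rot: [0.099, 0.995, 0.003, 0.019]
force: [0.4, 0.4, -0.6]
finger_gap: -0.001
```

```bash
python3 - <<'E'
from h import *
s=sense();print(s['tcp_pos'],s['force'],blk(s['tcp_pos'])*1e3)
snap('side','s3')
i=cv2.imread('pics/s3.png')[130:250,200:350]
cv2.imwrite('pics/d3.png',cv2.resize(i,None,fx=4.5,fy=4.5,interpolation=cv2.INTER_CUBIC))
E
```

```text
[0.58997998 0.14955976 0.07240979] [ 0.36125921  0.36313854 -0.58589322] [ 31.69438995 104.36643594]
```

View pics/d3.png

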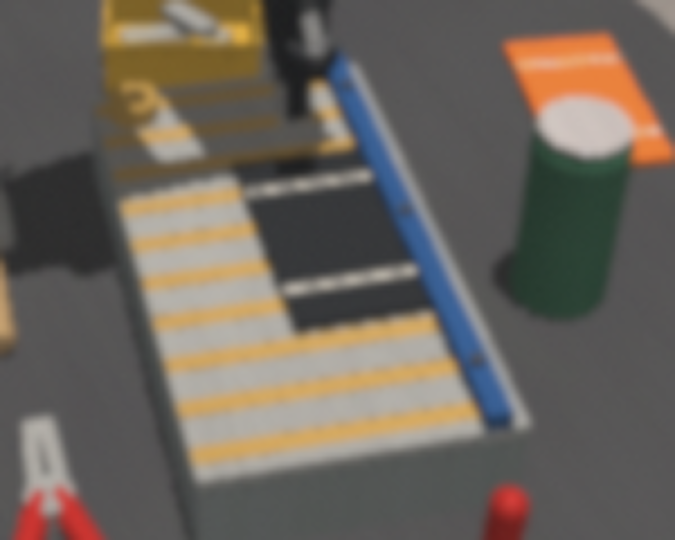

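Call:
{"name": "jog_arm", "arguments": {"motion": [[-0.4, 0, -0.5, 0, 255], [0, 0, -0.4, 0, 255], [0, 0, -0.2, 0, 255], [0, 0, 0, 0, 255]]}}

```text
t: 6.4
tcp_pos: [0.5883, 0.1486, 0.0625]
tool_rot: [0.1, 0.995, 0.003, 0.022]
force: [0.5, 0.2, 0.5]
finger_gap: -0.004
```

Call:
{"name": "jog_arm", "arguments": {"motion": [[-0.1, -0.5, 0, 0, 255], [-0.1, -0.5, 0, 0, 255], [-0.1, -0.5, 0, 0, 255], [-0.1, -0.5, 0, 0, 255], [-0.1, -0.5, 0, 0, 255], [-0.1, -0.5, 0, 0, 255], [-0.1, -0.5, 0, 0, 255], [-0.1, -0.5, 0, 0, 255]]}}

```text
t: 7.07
tcp_pos: [0.5809, 0.1061, 0.0632]
tool_rot: [0.1, 0.995, 0.004, 0.024]
force: [0.9, 2.3, -2.1]
finger_gap: 0.002
```

```bash
python3 - <<'E'
from h import *
s=sense();print(s['tcp_pos'],s['force'],blk(s['tcp_pos'])*1e3)
snap('side','s4')
i=cv2.imread('pics/s4.png')[130:250,200:350]
cv2.imwrite('pics/d4.png',cv2.resize(i,None,fx=4.5,fy=4.5,interpolation=cv2.INTER_CUBIC))
E
```

```text
[0.58086048 0.10610203 0.06315636] [ 0.85574078  2.31405159 -2.11248129] [31.24386958 59.96445091]
```

View pics/d4.png

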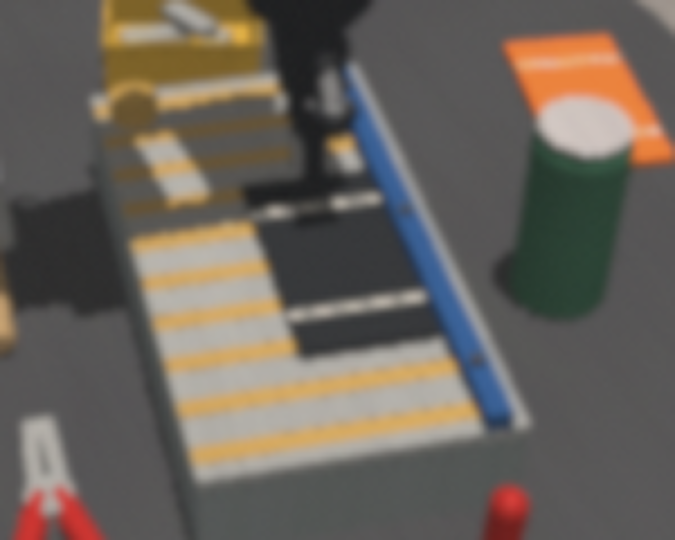

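```bash
python3 - <<'E'
from h import *
for n,pts in [('s3',[(243,193),(372,176),(285,291),(418,268),(300,332),(436,313)]),('s4',[(385,198),(288,316),(428,296),(300,354),(445,337),(262,240)])]:
    s=dict(np.load(f'pics/{n}.npz')); P=world(s,uncrop(pts,4.5,200,130),.066); print(n,((P[:,:2]-B0)@MB*1e3).round(1).tolist())
s=dict(np.load('pics/s4.npz'));P=world(s,uncrop([(200,480),(525,425),(93,100)],4.5,200,130),.06); print(((P[:,:2]-B0)@MB*1e3).round(1).tolist())
i=cv2.imread('pics/s4.png')[130:190,240:300]
cv2.imwrite('pics/e4.png',cv2.resize(i,None,fx=9,fy=9,interpolation=cv2.INTER_CUBIC))
E
```

```text
s3 [[-15.5, 46.5], [65.6, 45.5], [-12.3, -44.5], [67.4, -42.2], [-12.5, -78.9], [65.7, -80.7]]
s4 [[67.3, 23.2], [-15.8, -64.9], [65.7, -66.3], [-16.9, -95.7], [64.6, -100.3], [-14.6, 1.5]]
[[-87.8, -167.0], [87.2, -167.6], [-87.3, 168.7]]
```

View pics/e4.png

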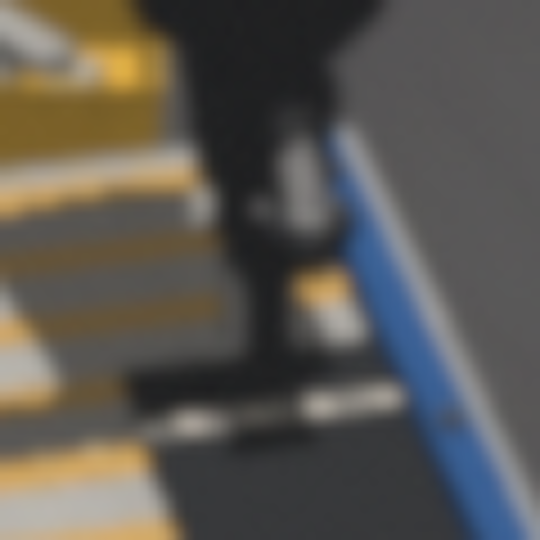

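Pushing works and the blank stays flush (its end is about 7 mm ahead of the TCP). It has about 103 mm to go.

Call:
{"name": "jog_arm", "arguments": {"motion": [[-0.12, -0.6, -0.1, 0, 255], [-0.12, -0.6, -0.02, 0, 255], [-0.12, -0.6, 0, 0, 255], [-0.12, -0.6, 0, 0, 255], [-0.12, -0.6, 0, 0, 255], [-0.12, -0.6, 0, 0, 255]]}}

```text
t: 7.62
tcp_pos: [0.5735, 0.067, 0.0625]
tool_rot: [0.1, 0.995, 0.005, 0.024]
force: [0.9, 2.0, -0.8]
finger_gap: 0.0
```

Call:
{"name": "jog_arm", "arguments": {"motion": [[-0.12, -0.6, -0.05, 0, 255], [-0.12, -0.6, 0, 0, 255], [-0.12, -0.6, 0, 0, 255], [-0.12, -0.6, 0, 0, 255], [-0.12, -0.6, 0, 0, 255], [-0.12, -0.6, 0, 0, 255]]}}

```text
t: 8.12
tcp_pos: [0.5654, 0.027, 0.0623]
tool_rot: [0.101, 0.995, 0.005, 0.024]
force: [0.8, 3.2, 1.6]
finger_gap: -0.003
```

```bash
python3 - <<'E'
from h import *
s=sense();print(s['tcp_pos'],s['force'],blk(s['tcp_pos'])*1e3)
snap('side','s5')
i=cv2.imread('pics/s5.png')[130:250,200:350]
cv2.imwrite('pics/d5.png',cv2.resize(i,None,fx=4.5,fy=4.5,interpolation=cv2.INTER_CUBIC))
E
```

```text
[0.56544063 0.02703603 0.06228451] [0.80794084 3.18365224 1.64250677] [ 31.57354579 -20.59047852]
```

View pics/d5.png

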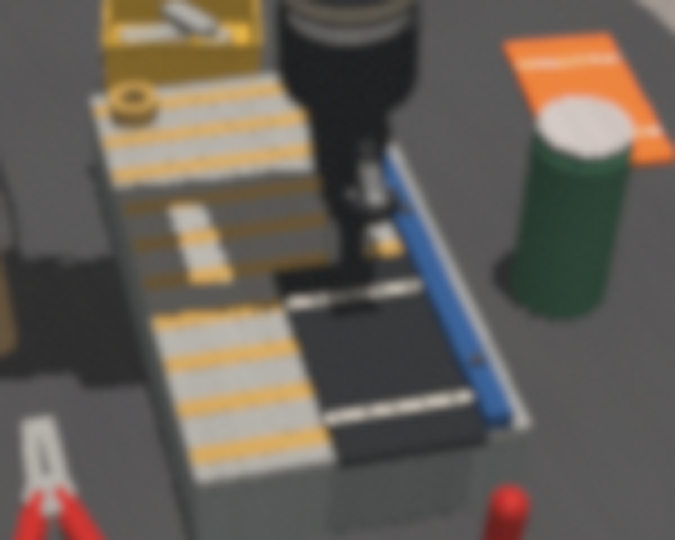

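The side picture shows the blank flush and its end now over the block's edge. The line runs (327,416)–(473,397), roughly 22 mm short. I push about 15 mm more, then measure.

Call:
{"name": "jog_arm", "arguments": {"motion": [[-0.1, -0.5, 0, 0, 255], [-0.1, -0.5, 0, 0, 255], [-0.06, -0.3, 0, 0, 255], [0, 0, 0, 0, 255]]}}

```text
t: 8.5
tcp_pos: [0.5621, 0.0109, 0.0622]
tool_rot: [0.101, 0.995, 0.004, 0.024]
force: [0.8, 1.7, 0.4]
finger_gap: 0.003
```

```bash
python3 - <<'E'
from h import *
s=sense();print(s['tcp_pos'],s['force'],blk(s['tcp_pos'])*1e3)
snap('side','s6')
i=cv2.imread('pics/s6.png')[200:260,235:325]
cv2.imwrite('pics/d6.png',cv2.resize(i,None,fx=8,fy=8,interpolation=cv2.INTER_CUBIC))
E
```

```text
[0.56206026 0.0109285  0.06217482] [0.78278289 1.6536656  0.35310715] [ 31.40632057 -37.0480398 ]
```

View pics/d6.png

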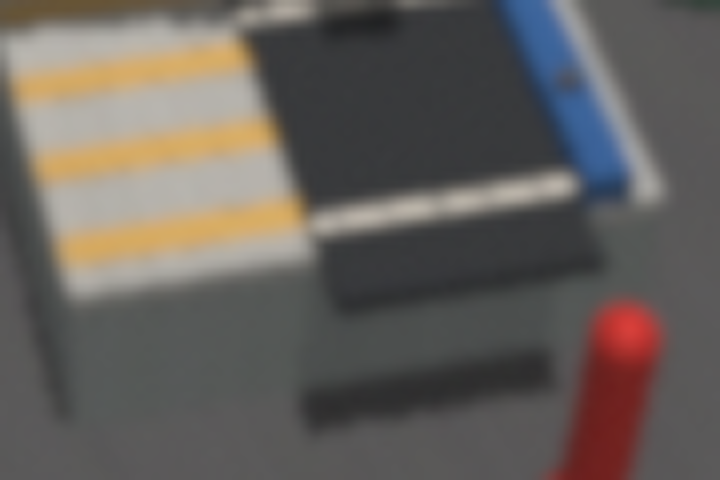

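```bash
python3 - <<'E'
from h import *
s=dict(np.load('pics/s6.npz'))
f=lambda p,z:((world(s,uncrop(p,8,235,200),z)[:,:2]-B0)@MB*1e3).round(1).tolist()
print('line',f([(310,224),(440,204),(578,184)],.066)); print('end',f([(340,303),(602,262)],.066));print('edge',f([(75,298),(315,262),(660,200)],.06))
E
```

```text
line [[-17.1, -161.1], [22.2, -161.9], [64.4, -163.3]]
end [[-16.8, -192.2], [60.9, -194.0]]
edge [[-88.4, -168.5], [-17.9, -170.5], [88.5, -169.6]]
```

Call:
{"name": "jog_arm", "arguments": {"motion": [[-0.06, -0.3, 0, 0, 255], [-0.05, -0.25, 0, 0, 255], [0, 0, 0, 0, 255], [0, 0, 0, 0, 255]]}}

```text
t: 8.88
tcp_pos: [0.5608, 0.0054, 0.0622]
tool_rot: [0.101, 0.995, 0.004, 0.024]
force: [0.8, 2.5, -0.3]
finger_gap: 0.001
```

Call:
{"name": "jog_arm", "arguments": {"motion": [[0.1, 0.5, 0, 0, 255], [0.2, 1, 0.5, 0, 255], [0, 0, 3, 0, 255], [0, 1, 3, 0, 255], [-3, 3, 1, 0, 255], [-3, 3, 0, 0, 255], [-3, 3, 0, 0, 255], [-2, 3, 0, 0, 255], [0, 3, 0, 0, 255], [0, 3, 0, 0, 255]]}}

```text
t: 9.72
tcp_pos: [0.4524, 0.2127, 0.1421]
tool_rot: [0.103, 0.994, 0.001, 0.027]
force: [0.7, 0.2, 0.1]
finger_gap: 0.003
```

```bash
python3 - <<'E'
from h import *
s=sense();print(s['tcp_pos'],s['force'],blk(s['tcp_pos'])*1e3)
snap('top','t7')
i=cv2.imread('pics/t7.png')[120:240,155:335]
cv2.imwrite('pics/c7.png',cv2.resize(i,None,fx=4.4,fy=4.4,interpolation=cv2.INTER_CUBIC))
snap('side','s7')
i=cv2.imread('pics/s7.png')[170:260,220:325]
cv2.imwrite('pics/d7.png',cv2.resize(i,None,fx=6.6,fy=6.6,interpolation=cv2.INTER_CUBIC))
E
```

```text
[0.45239567 0.21272772 0.14213433] [0.65471008 0.19012032 0.14902452] [-115.58203134  139.42766215]
```

View pics/c7.png

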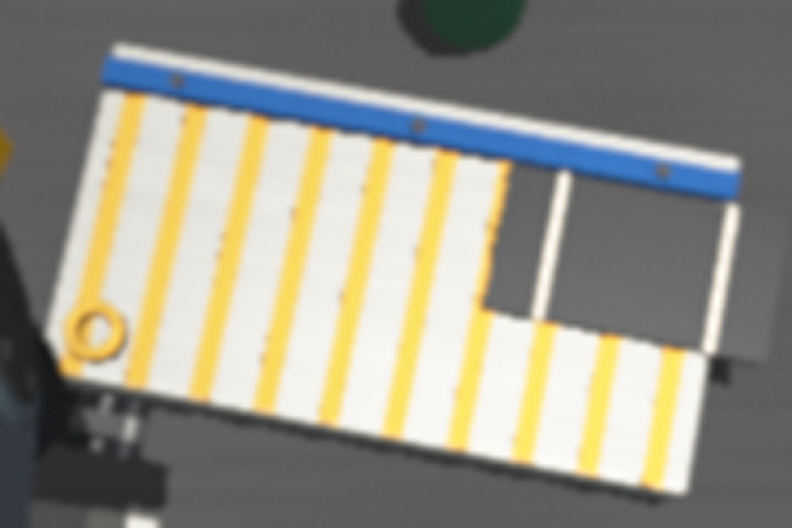

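View pics/d7.png

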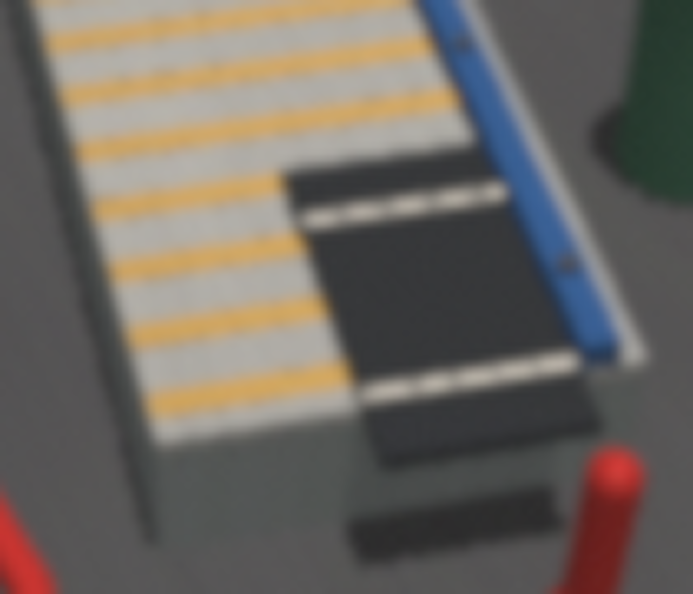

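```bash
cat > rect.py <<'E'
from h import *
import sys
def proj(s,p):
    K=s['intrinsics'];c=(np.array(p)-s['eye'])@R.from_quat(s['attitude']).as_matrix();return c[:,:2]/c[:,2:]*[K[0,0],K[1,1]]+K[:2,2]
def rect(s,z,xs,ys):
    X,Y=np.meshgrid(xs,ys,indexing='ij');L=np.c_[X.ravel(),Y.ravel()]/1e3
    uv=proj(s,np.c_[L@MB.T+B0,np.full(len(L),z)]).astype(np.float32)
    return cv2.remap(s['img'],uv[:,0].reshape(X.shape),uv[:,1].reshape(X.shape),cv2.INTER_CUBIC).astype(float)
for n in sys.argv[1:]:
    s=dict(np.load(f'pics/{n}.npz'))
    ys=np.arange(-185,-155,.25)
    for lo,hi in [(-10,10),(10,35),(35,58)]:
        p=rect(s,.066,np.arange(lo,hi),ys).mean((0,2)); w=np.clip(p-p.min()-.5*np.ptp(p),0,None); print(n,'near line',lo,hi,(w@ys/w.sum()).round(2),end=' ')
    ys2=np.arange(-70,-95+20,-.25);ys2=np.arange(-95,-65,.25)
    for lo,hi in [(-10,10),(10,35),(35,58)]:
        p=rect(s,.066,np.arange(lo,hi),ys2).mean((0,2)); w=np.clip(p-p.min()-.5*np.ptp(p),0,None); print('far',(w@ys2/w.sum()).round(2),end=' ')
    print()
    ye=np.arange(-185,-160,.25)
    for lo,hi in [(-80,-55),(-55,-25)]:
        p=rect(s,.06,np.arange(lo,hi),ye).mean((0,2)); h=(p[:20].mean()+p[-20:].mean())/2; print('edge',lo,ye[np.argmax(p>h)],p[:20].mean().round(),p[-20:].mean().round())
    # side of blank (-x) and fence edge along x
    xs=np.arange(-35,0,.25)
    for a,b in [(-165,-150),(-140,-125),(-110,-95),(-72,-58)]:
        p=rect(s,.066,xs,np.arange(a,b)).mean((1,2));h=(p[:20].mean()+p[-20:].mean())/2;print('side',a,xs[np.argmax(p<h)],end=' ')
    xs=np.arange(50,80,.25)
    for a,b in [(-165,-150),(-140,-125),(-110,-95),(-45,-30),(0,15)]:
        r=rect(s,.072,xs,np.arange(a,b));p=(r[...,2]-r[...,0]).mean(1);h=p.max()/2;print('fence',a,xs[np.argmax(p>h)],end=' ')
    print()
E
python3 rect.py t7 s7
```

```text
t7 near line -10 10 -168.97 t7 near line 10 35 -169.19 t7 near line 35 58 -169.54 far -78.85 far -79.04 far -79.41 
edge -80 -169.75 96.0 246.0
edge -55 -170.0 90.0 246.0
side -165 -18.25 side -140 -17.5 side -110 -17.5 side -72 -17.25 fence -165 64.0 fence -140 63.5 fence -110 64.0 fence -45 65.0 fence 0 64.75 
s7 near line -10 10 -167.37 s7 near line 10 35 -167.72 s7 near line 35 58 -167.95 far -77.25 far -77.5 far -77.83 
edge -80 -168.75 84.0 163.0
edge -55 -169.0 83.0 166.0
side -165 -18.5 side -140 -17.5 side -110 -17.25 side -72 -17.25 fence -165 63.0 fence -140 62.5 fence -110 63.25 fence -45 64.75 fence 0 64.75
```

```bash
cat > th.py <<'E'
from rect import *
for n in ['t7','s7','t0']:
    n={'t0':'top0'}.get(n,n); s=dict(np.load(f'pics/{n}.npz'))
    xs=np.arange(78,102,.25); yc=np.arange(-160,165,10); o=[]
    for y in yc:
        p=rect(s,.06,xs,np.arange(y-4,y+5)).mean((1,2));h=(p.max()+p[-12:].mean())/2;k=np.argmax(p);j=k+np.argmax(p[k:]<h);o.append(xs[j])
    print(n,'rim',np.polyfit(yc,o,1),np.ptp(o))
    o=[];xs=np.arange(58,72,.25);yc=np.arange(-40 if n!='top0' else -150,160,10)
    for y in yc:
        r=rect(s,.072,xs,np.arange(y-4,y+5));p=(r[...,2]-r[...,0]).mean(1);o.append(xs[np.argmax(p>(p.max()+p.min())/2)])
    print('fence',np.polyfit(yc,o,1),np.ptp(o))
    if n!='top0':
        o=[];xs=np.arange(-28,-5,.25);yc=np.arange(-165,-54,5)
        for y in yc:
            p=rect(s,.066,xs,np.arange(y-2,y+3)).mean((1,2));h=(p[:12].mean()+p[-20:].mean())/2;o.append(xs[np.argmax(p<h)])
        print('blank side',np.polyfit(yc,o,1),np.ptp(o))
E
python3 th.py
```

```text
t7 rim [3.18348930e-03 9.15984848e+01] 1.25
fence [2.80075188e-03 6.44084586e+01] 1.5
blank side [ 1.18577075e-03 -1.80543478e+01] 11.5
s7 rim [5.73195187e-03 9.29015152e+01] 2.0
fence [3.85338346e-03 6.39505639e+01] 2.25
blank side [ 9.58498024e-03 -1.68804348e+01] 5.0
top0 rim [3.63469251e-03 9.15530303e+01] 1.25
fence [3.37701613e-03 6.43145161e+01] 2.25
```

The near line is within about 1 mm of the edge, but the blank is turned roughly 0.009 rad from the fence, which leaves about 1 mm gap at the front. I press it home at its front half.

Call:
{"name": "jog_arm", "arguments": {"motion": [[0.18, -3.1, 0, 0, 255], [0.18, -3.1, 0, 0, 255], [0.18, -3.1, 0, 0, 255], [0.18, -3.1, 0, 0, 255], [0.18, -3.1, 0, 0, 255], [0.18, -3.1, 0, 0, 255], [0.18, -3.1, 0, 0, 255], [0.18, -3.1, 0, 0, 255], [0, 0, 0, 0, 255], [0, 0, 0, 0, 255]]}}

```text
t: 10.65
tcp_pos: [0.4686, -0.0418, 0.1451]
tool_rot: [0.093, 0.995, -0.0, 0.032]
force: [0.3, -0.0, 0.4]
finger_gap: -0.002
```

```bash
python3 - <<'E'
from h import *
s=sense();print(s['tcp_pos'],s['force'],blk(s['tcp_pos'])*1e3,R.from_quat(s['tool_rot']).as_matrix()[:,1:].round(3).tolist())
E
```

```text
[ 0.46862095 -0.04182687  0.14513403] [ 0.31619734 -0.047979    0.43472628] [ -49.92098653 -107.04734224] [[0.184, 0.063], [0.983, -0.006], [0.005, -0.998]]
```

Call:
{"name": "jog_arm", "arguments": {"motion": [[-0.25, -1.35, -2, 0, 255], [-0.25, -1.35, -2, 0, 255], [0, 0, -2, 0, 255], [0, 0, -1, 0, 255], [0, 0, -0.5, 0, 255], [0, 0, 0, 0, 255], [0, 0, 0, 0, 255]]}}

```text
t: 11.23
tcp_pos: [0.4649, -0.0671, 0.0695]
tool_rot: [0.09, 0.995, -0.001, 0.034]
force: [1.1, -0.2, -0.5]
finger_gap: -0.002
```

```bash
python3 - <<'E'
from h import *
s=sense();print(s['tcp_pos'],s['force'],blk(s['tcp_pos'])*1e3,R.from_quat(s['tool_rot']).as_matrix()[:,1:].round(3).tolist())
E
```

```text
[ 0.46492179 -0.06708344  0.06947471] [ 1.13121816 -0.16548985 -0.45245254] [ -48.61282412 -132.53982258] [[0.179, 0.067], [0.984, -0.008], [0.004, -0.998]]
```

Call:
{"name": "jog_arm", "arguments": {"motion": [[0, 0, -0.4, 0, 255], [0, 0, -0.25, 0, 255], [0, 0, -0.05, 0, 255], [0, 0, 0, 0, 255]]}}

```text
t: 11.57
tcp_pos: [0.4663, -0.0659, 0.064]
tool_rot: [0.088, 0.995, -0.002, 0.036]
force: [-0.7, 0.0, -0.8]
finger_gap: 0.0
```

Call:
{"name": "jog_arm", "arguments": {"motion": [[0.49, -0.1, 0, 0, 255], [0.49, -0.1, 0, 0, 255], [0.39, -0.08, 0, 0, 255], [0, 0, 0, 0, 255]]}}

```text
t: 11.9
tcp_pos: [0.4823, -0.0692, 0.0651]
tool_rot: [0.088, 0.995, -0.002, 0.037]
force: [0.2, 0.1, 0.0]
finger_gap: -0.0
```

Call:
{"name": "jog_arm", "arguments": {"motion": [[-0.39, 0.08, 0, 0, 255], [0, 0, -0.25, 0, 255], [0, 0, -0.15, 0, 255], [0, 0, 0, 0, 255]]}}

```text
t: 12.23
tcp_pos: [0.4785, -0.0686, 0.0609]
tool_rot: [0.088, 0.995, -0.002, 0.038]
force: [-1.0, 0.1, 0.3]
finger_gap: -0.001
```

Call:
{"name": "jog_arm", "arguments": {"motion": [[0.25, -0.05, 0.08, 0, 255], [0.25, -0.05, 0, 0, 255], [0.25, -0.05, 0, 0, 255]]}}

```text
t: 12.48
tcp_pos: [0.485, -0.0698, 0.0613]
tool_rot: [0.089, 0.995, -0.002, 0.036]
force: [0.3, -0.1, -0.7]
finger_gap: -0.001
```

Call:
{"name": "jog_arm", "arguments": {"motion": [[0.2, -0.04, 0, 0, 255], [0.2, -0.04, 0, 0, 255]]}}

```text
t: 12.65
tcp_pos: [0.488, -0.0702, 0.0611]
tool_rot: [0.088, 0.995, -0.001, 0.034]
force: [-5.0, -0.7, 2.5]
finger_gap: 0.001
```

Call:
{"name": "jog_arm", "arguments": {"motion": [[0.2, -0.04, 0.02, 0, 255], [0.2, -0.04, 0, 0, 255]]}}

```text
t: 12.82
tcp_pos: [0.4891, -0.0701, 0.061]
tool_rot: [0.088, 0.996, -0.001, 0.031]
force: [-5.4, 0.0, 3.7]
finger_gap: -0.002
```

Call:
{"name": "jog_arm", "arguments": {"motion": [[0.25, -0.05, 0, 0, 255], [0.25, -0.05, 0, 0, 255]]}}

```text
t: 12.98
tcp_pos: [0.4891, -0.0696, 0.0604]
tool_rot: [0.087, 0.996, 0.001, 0.025]
force: [-8.0, -1.5, 5.4]
finger_gap: 0.002
```

Call:
{"name": "jog_arm", "arguments": {"motion": [[-0.8, 0.16, 0, 0, 255], [-1, 0.2, 0.5, 0, 255], [0, 0, 3, 0, 255], [0, 1, 3, 0, 255], [0, 3, 1, 0, 255], [0, 3.5, 0, 0, 255], [0, 3.5, 0, 0, 255], [0, 3.5, 0, 0, 255], [0, 3.5, 0, 0, 255], [0, 3.5, 0, 0, 255]]}}

```text
t: 13.82
tcp_pos: [0.4755, 0.1502, 0.1428]
tool_rot: [0.096, 0.995, 0.001, 0.038]
force: [0.9, 0.3, 0.9]
finger_gap: 0.004
```

Call:
{"name": "jog_arm", "arguments": {"motion": [[0, 3.5, 0, 0, 255], [0, 3.5, 0, 0, 255], [0, 2, 0, 0, 255]]}}

```text
t: 14.07
tcp_pos: [0.4751, 0.2475, 0.1447]
tool_rot: [0.095, 0.995, 0.003, 0.042]
force: [1.0, -0.4, -0.3]
finger_gap: -0.003
```

```bash
sed -i 's/BT=-.1967/BT=-.2000/' h.py; python3 - <<'E'
from h import *
s=sense();print(s['tcp_pos'],s['force'],blk(s['tcp_pos'])*1e3)
snap('top','t8');snap('side','s8')
i=cv2.imread('pics/t8.png')[120:240,155:335]
cv2.imwrite('pics/c8.png',cv2.resize(i,None,fx=4.4,fy=4.4,interpolation=cv2.INTER_CUBIC))
E
python3 rect.py t7 t8 s7 s8
```

```text
[0.4751     0.2474618  0.14466755] [ 1.02746877 -0.44261145 -0.31374821] [-100.6903501   177.59784655]
t7 near line -10 10 -168.97 t7 near line 10 35 -169.11 t7 near line 35 58 -169.38 far -78.85 far -78.97 far -79.25 
edge -80 -170.0 96.0 246.0
edge -55 -170.0 91.0 246.0
side -165 -17.75 side -140 -17.25 side -110 -17.25 side -72 -17.25 fence -165 64.5 fence -140 63.75 fence -110 64.25 fence -45 65.0 fence 0 64.75 
t8 near line -10 10 -168.61 t8 near line 10 35 -168.68 t8 near line 35 58 -168.61 far -78.5 far -78.49 far -78.51 
edge -80 -170.0 97.0 247.0
edge -55 -170.0 95.0 247.0
side -165 -16.25 side -140 -15.25 side -110 -15.25 side -72 -15.5 fence -165 65.0 fence -140 64.5 fence -110 65.0 fence -45 65.0 fence 0 64.75 
s7 near line -10 10 -167.36 s7 near line 10 35 -167.64 s7 near line 35 58 -167.8 far -77.25 far -77.42 far -77.68 
edge -80 -169.0 84.0 164.0
edge -55 -169.0 83.0 166.0
side -165 -18.0 side -140 -17.0 side -110 -17.0 side -72 -17.0 fence -165 63.5 fence -140 63.0 fence -110 63.75 fence -45 65.0 fence 0 64.75 
s8 near line -10 10 -167.16 s8 near line 10 35 -167.1 s8 near line 35 58 -167.05 far -76.99 far -76.94 far -77.04 
edge -80 -169.0 84.0 163.0
edge -55 -169.0 83.0 165.0
side -165 -16.0 side -140 -15.0 side -110 -15.75 side -72 -15.5 fence -165 64.25 fence -140 63.75 fence -110 64.25 fence -45 65.0 fence 0 64.75
```

View pics/c8.png

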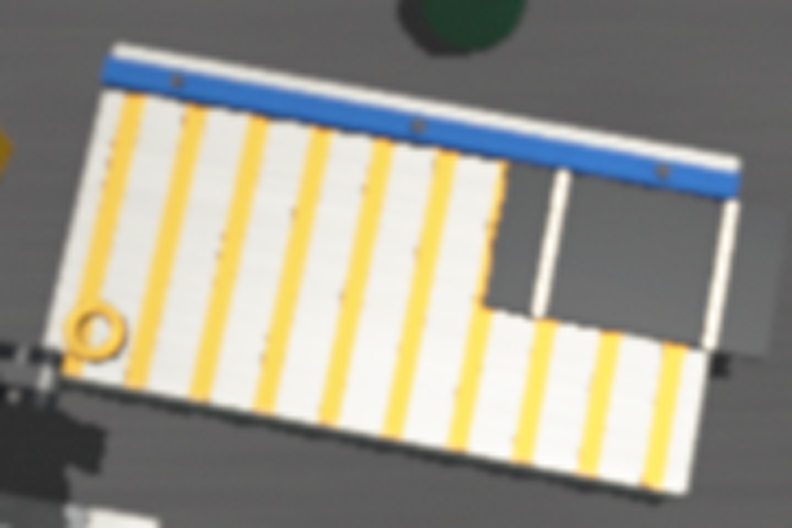

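Now it is flush and parallel (0 rad in both lines), and the near line is about 1.3–1.9 mm short of the edge. One small final nudge along the fence.

Call:
{"name": "jog_arm", "arguments": {"motion": [[1.0, -2.5, 0, 0, 255], [1.0, -2.5, 0, 0, 255], [1.0, -2.5, 0, 0, 255], [1.0, -2.5, 0, 0, 255], [1.0, -2.5, 0, 0, 255], [1.0, -2.5, 0, 0, 255], [1.0, -2.0, 0, 0, 255], [0.5, -1.0, 0, 0, 255], [0, 0, 0, 0, 255], [0, 0, 0, 0, 255]]}}

```text
t: 15.0
tcp_pos: [0.5491, 0.0544, 0.1467]
tool_rot: [0.093, 0.995, 0.004, 0.047]
force: [-0.1, 0.2, -0.6]
finger_gap: -0.001
```

Call:
{"name": "jog_arm", "arguments": {"motion": [[0.6, -0.7, -2, -0.4, 255], [0.6, -0.7, -2, -0.4, 255], [0, 0, -2, 0, 255], [0, 0, -1, 0, 255], [0, 0, -0.3, 0, 255], [0, 0, 0, 0, 255], [0, 0, 0, 0, 255]]}}

```text
t: 15.58
tcp_pos: [0.557, 0.0467, 0.0727]
tool_rot: [0.097, 0.994, 0.004, 0.047]
force: [-0.5, -0.5, 0.5]
finger_gap: 0.003
```

Call:
{"name": "jog_arm", "arguments": {"motion": [[0.5, -0.1, -0.5, 0, 255], [0, -0.5, -0.4, 0, 255], [-0.1, -0.5, -0.1, 0, 255], [0, 0, 0, 0, 255]]}}

```text
t: 15.92
tcp_pos: [0.5625, 0.0365, 0.0644]
tool_rot: [0.096, 0.994, 0.004, 0.049]
force: [-0.0, -0.3, -0.7]
finger_gap: 0.001
```

```bash
python3 - <<'E'
from h import *
s=sense();print(s['tcp_pos'],s['force'],blk(s['tcp_pos'])*1e3, 'last contact',blk([.5608,.0054])*1e3)
E
```

```text
[0.56248085 0.03652929 0.06443047] [-0.04147747 -0.3323346  -0.6859523 ] [ 26.8545236  -11.77016215] last contact [ 31.39161256 -42.61286966]
```

Call:
{"name": "jog_arm", "arguments": {"motion": [[-0.1, -0.5, -0.2, 0, 255], [-0.1, -0.5, 0, 0, 255], [-0.1, -0.5, 0, 0, 255], [-0.1, -0.5, 0, 0, 255], [-0.06, -0.3, 0, 0, 255], [0, 0, 0, 0, 255]]}}

```text
t: 16.42
tcp_pos: [0.5579, 0.0096, 0.0632]
tool_rot: [0.097, 0.994, 0.004, 0.05]
force: [-0.5, 0.2, 0.7]
finger_gap: -0.003
```

```bash
python3 - <<'E'
from h import *
s=sense();print(s['tcp_pos'],s['force'],blk(s['tcp_pos'])*1e3)
E
```

```text
[0.55786015 0.00959527 0.06316386] [-0.46215097  0.19750358  0.70858482] [ 27.67689351 -39.08528647]
```

Call:
{"name": "jog_arm", "arguments": {"motion": [[-0.05, -0.2, -0.08, 0, 255], [-0.04, -0.15, 0, 0, 255], [0, 0, 0, 0, 255]]}}

```text
t: 16.67
tcp_pos: [0.5569, 0.0057, 0.0624]
tool_rot: [0.098, 0.994, 0.005, 0.05]
force: [0.2, 0.4, -0.4]
finger_gap: -0.002
```

```bash
python3 - <<'E'
from h import *
s=sense();print(s['tcp_pos'],s['force'],blk(s['tcp_pos'])*1e3)
snap('side','s9')
E
python3 rect.py s8 s9
```

```text
[0.55691311 0.00570045 0.06243585] [ 0.16820497  0.42694662 -0.36062198] [ 27.52251478 -43.09061215]
s8 near line -10 10 -167.16 s8 near line 10 35 -167.1 s8 near line 35 58 -167.05 far -76.99 far -76.94 far -77.04 
edge -80 -169.0 84.0 163.0
edge -55 -169.0 83.0 165.0
side -165 -16.0 side -140 -15.0 side -110 -15.75 side -72 -15.5 fence -165 64.25 fence -140 63.75 fence -110 64.25 fence -45 65.0 fence 0 64.75 
s9 near line -10 10 -168.29 s9 near line 10 35 -168.26 s9 near line 35 58 -168.27 far -78.56 far -78.58 far -78.21 
edge -80 -169.0 87.0 170.0
edge -55 -169.0 87.0 172.0
side -165 -15.75 side -140 -15.5 side -110 -15.75 side -72 -15.75 fence -165 64.25 fence -140 63.75 fence -110 64.25 fence -45 65.0 fence 0 63.5
```

Call:
{"name": "jog_arm", "arguments": {"motion": [[-0.01, -0.05, 0, 0, 255], [0, 0, 0, 0, 255]]}}

```text
t: 16.88
tcp_pos: [0.5569, 0.0057, 0.0624]
tool_rot: [0.097, 0.994, 0.005, 0.05]
force: [-0.5, 0.1, -0.1]
finger_gap: 0.001
```

Call:
{"name": "jog_arm", "arguments": {"motion": [[0.1, 0.5, 0, 0, 255], [0.2, 1, 0.5, 0, 255], [0, 0, 3, 0, 255], [0, 1, 3, 0, 255], [-3, 3, 1, 0, 255], [-3, 3, 0, 0, 255], [-3, 3, 0, 0, 255], [-2, 3, 0, 0, 255], [0, 3.5, 0, 0, 255], [0, 3.5, 0, 0, 255]]}}

```text
t: 17.72
tcp_pos: [0.4495, 0.2251, 0.1435]
tool_rot: [0.102, 0.993, 0.004, 0.054]
force: [0.8, -0.9, 0.3]
finger_gap: -0.003
```

Call:
{"name": "jog_arm", "arguments": {"motion": [[0, 3, 0, 0, 255], [0, 2, 0, 0, 255], [0, 0, 0, 0, 255], [0, 0, 0, 0, 255]]}}

```text
t: 18.05
tcp_pos: [0.4464, 0.2874, 0.1461]
tool_rot: [0.096, 0.994, 0.006, 0.057]
force: [0.5, -0.6, -0.7]
finger_gap: -0.001
```

```bash
python3 - <<'E'
from h import *
s=sense();print(s['tcp_pos'],s['force'],blk(s['tcp_pos'])*1e3)
snap('top','t10');snap('side','s10')
E
python3 rect.py t10 s10
```

```text
[0.44635997 0.28743281 0.14607614] [ 0.50815614 -0.55800079 -0.72745751] [-136.79850262  211.06233351]
t10 near line -10 10 -170.06 t10 near line 10 35 -169.92 t10 near line 35 58 -169.9 far -79.88 far -79.84 far -79.81 
edge -80 -170.0 95.0 245.0
edge -55 -170.0 93.0 245.0
side -165 -16.25 side -140 -15.25 side -110 -15.5 side -72 -15.75 fence -165 64.75 fence -140 64.5 fence -110 64.75 fence -45 65.0 fence 0 64.75 
s10 near line -10 10 -168.46 s10 near line 10 35 -168.29 s10 near line 35 58 -168.29 far -78.39 far -78.28 far -78.22 
edge -80 -169.0 84.0 163.0
edge -55 -169.0 83.0 165.0
side -165 -15.75 side -140 -15.5 side -110 -15.75 side -72 -15.5 fence -165 64.25 fence -140 63.75 fence -110 64.0 fence -45 65.0 fence 0 64.75
```

View pics/t10.png

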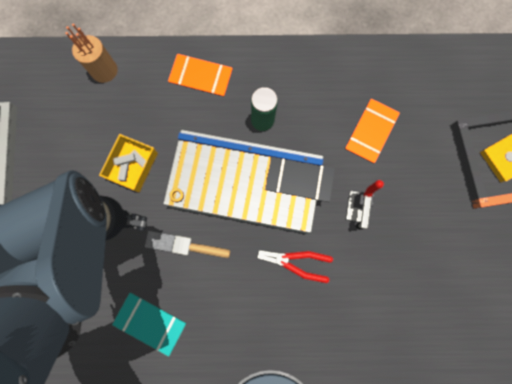

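View pics/s10.png

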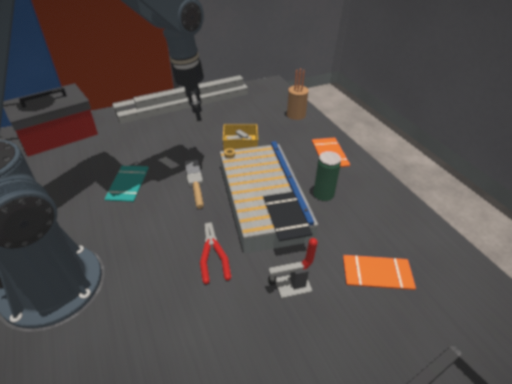

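Both views show the blank flush at the fence with the near line on the block's edge. The nut (177,196), brush, pliers and can stand where they were. Handing in.

```bash
python3 -c "
from station import *
print(sign_off())"
```

```text
the job is handed in; nothing more can be done
None
```

The dark blank now lies against the blue fence and sticks out over the clamp end, and the job is handed in at about 18 s. I pushed it with closed fingers only: first to the fence, then along it towards the clamp, then a press at its front half to close a gap of about 1 mm, and a last nudge of a little over 1 mm.

**Overhang:** the line nearest the clamp is 0.0–0.1 mm from the block's edge in the top view. The side view puts it about 0.5–0.7 mm short of the edge. That disagreement is within the 2 mm calibration.

**Flushness:** the blank is parallel to the fence to about 2–3 mrad. Its side lies where it was after the press home, to about 0.1 mm.

**Forces:** the highest I read was about 10 N, well under the limits, and the robot was clear of everything at the end.

**Other objects:** the pliers, brush, can and nut look unmoved in the last pictures. I compared these by eye only.

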